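# Release a cabinet fitting and catch it on the chute

### The arm

A 6-joint arm with a two-finger parallel gripper is mounted at the origin on the work surface. World frame = base frame: x ahead of the robot, y to its left, z up, the work surface at z = 0. Lengths are in m, angles in degrees, forces in N, time in s.
With the tool pointing down it reaches from about 0.4 to 0.825 m from the base axis. Payload 7 kg.
Tool frame: the origin (TCP) lies midway between the tips of the shut fingers; the grasp point (between the pads) lies 19 mm behind it (r.hold_point_z is the distance from the TCP to the grasp point, in m); x points along the fingers, y is the direction in which the jaws open and shut, and the axes are right-handed (so a half turn about x gives the same grasp; the last joint's range is limited). The gripper opens to 88 mm and grips with 3 to 60 N. Pads are 19 mm wide; open, the fingers measure 130 mm over their backs; the gripper's body (78 mm by 193 mm) begins 47 mm behind the grasp point.
Start: joints at [-52.363, 20.546, 0.682, 0, -70.136, -16.507], TCP at [0.243, -0.63, 0.227] pointing down, gripper open.
Joint ranges: [-176.03, 176.03], [-82.01, 121.73], [-58.28, 71.71], [-173.87, 95.51], [-174.79, -0.11], [-173.66, 173.66]. Speed limits (degrees/s): [136.94, 136.94, 172.46, 180, 180, 180].

### API

Orientations are given as [roll, pitch, yaw] about the fixed x, y, z axes, in that order (R = Rz(yaw) Ry(pitch) Rx(roll)).
In Python, from plant import r, viewer, order gives the robot as it stands. The module is installed in compiled form; this text tells all that it offers.
- The arm moves only by the shell command python3 -m creep 'ROWS' [FORCE]. ROWS is JSON, a list of rows, each an object of numbers: "ax", "ay", "az": the turn, a rotation vector about the tool's x, y, z in degrees; "tx", "ty", "tz": the shift along the tool's x, y, z in m; "fingers": the finger opening in m, from 0 to 0.0876. A call has 1 to 5 rows; each row is the pose to reach, as a shift and turn from the pose commanded when the call began, along the tool's axes at that moment; what a row does not reach only later rows make up. A row lasts 1/10 s, in which the tool goes at most 50 mm and 8.59 degrees, less where a joint would pass 70% of its speed; a pose out of reach is approached as far as the arm can. A call with a gripper value outside its range is refused whole. The fingers move at their own pace and stop on an object; FORCE is the grip in N (left out, the last holds). Time passes only in rows, so rows that repeat a pose let the fingers close. It gives the time, the measured TCP pose, the force and the opening at its end, in the units of the state.
- r.get_state(): the state, without advancing time (a new reading comes with each control period).
- viewer.capture(name): name is "side" or "top" or "wrist"; returns a dict with "pixels" (480x640x3 uint8, blue, green, red), "depth" (480x640 float32, m along the optical axis (not along the pixel's ray), 0 where there is no reading), "fx", "fy", "cx", "cy" (pixels), "rvec" (rotation vector, rad) and "tvec" (3), from world to camera coordinates, as OpenCV has them; the wrist camera has in their place "T_tool_cam" (4x4, takes a point from camera to tool coordinates, whose origin is the TCP and whose axes are the tool frame's). Camera axes: x right, y down, z forward; pixel columns grow to the right and rows downward; lengths in m; the calibration is good to about 2 mm. A picture is of the moment at which its call begins: read the wrist's pose just before it.
- order.close_job(): hands the job in, once; it reports no verdict.
The state is a dict: "time_s": time; "joints": joint angles; "qd": joint speeds; "joint_torque": joint torques, N m; "tcp_pos": TCP position; "eef_rot": TCP orientation; "contact_force": force on the tool from outside, world axes, zero at the start; "moment": the same for the moment, N m; "gripper_width": finger opening in m.
Only numpy, scipy, OpenCV 4.12 (cv2) and the standard library are available. Lean on these libraries where they do the work, as an engineer would, in place of code of your own. Each camera call takes 0.05 s, during which the arm holds its last target.

### The job

On the fittings dispenser, press the red key down with one fingertip so that the spring pops the blue block out past its stop tab, and catch the block with the other finger as it slides down the chute, before it runs off the end. Do not grip, lift or tip the block, and leave the other things on the bench where they are. Finish while still holding: the key kept down with the one finger and the block standing still on the chute against the other.

Things in the scene. Friction and masses are not known exactly. Their poses are not given: they have to be found in the camera images.
- dispenser: Fixed table-top dispenser, placed and turned differently each time. Origin on the table surface under the middle of the chute at the stop tab; z up, x the level downhill direction of the chute, y from the chute's middle line (y = 0) towards the red key. Its plywood base plate, 10 mm thick, spans x -120 to +130 mm and y -45 to +115 mm.
- chute: Slippery aluminium chute, sloping 18 degrees down along its own +x. Origin on its floor at the waiting block's front face, 62 mm above the table; z square to the floor. Floor 50 mm wide, x -110 to +115 mm. Side rails 42 mm apart inside, 22 mm high uphill of x = -12 mm and 6 mm high below it. A yellow spring housing 36 mm high covers x -110 to -68 mm.
- ejector (a joint): Travel of the steel ejector head that pushes the block from behind, down the chute: 0 loaded (2 N on the block), 0.030 m fully out (1 N); moves by itself.
- catch_spot (a point): Point on the middle of the chute floor, 48 mm downhill from the waiting block's front face and level with the red key along the chute (floor here 47 mm above the table). A fingertip standing over it beside the pressed key blocks the block's way.
- chute_end (a point): Middle of the lower open edge of the chute floor, 115 mm downhill from the waiting block's front face, 26 mm above the table.
- key (a joint): Red key, how far it is pressed straight down: 0 up, 0.012 m fully down; 2 N to start, 5 N to hold fully down; springs up when let go. It carries the steel stop tab that stands 7 mm out of the chute floor before the block. At about 8 mm of travel the tab is below the floor and the block pops out at once. Keep it at 9 mm or more.
- key_top (a point): Centre of the red key's flat top, 32 mm along the chute x 28 mm across, 72 mm above the table when up, 60 mm when fully down; moves with the key. It lies at dispenser x +48, y +58 mm, so 58 mm to the side of the chute's middle line. The black housing under it is 44 x 36 mm, its top 50 mm above the table.
- block: Blue cabinet fitting, 60 mm long (along the chute) x 38 wide x 26 high, about 0.14 kg, lying loose on the chute behind the stop tab. Origin in the centre of its underside, 30 mm behind its front face. Its own axes are level at the start (z vertical, x level downhill). Once released it slides off within about half a second if nothing stops it.
- block_nose (a point): Centre of the blue block's downhill (front) face. The face's upper edge overhangs: while waiting it stands 87 mm above the table and 8 mm downhill of the dispenser's origin; after 30 mm of sliding it is about 77 mm above the table.
- spare: Bystander: grey fitting, 60 x 38 x 26 mm, lying loose on the dispenser's base plate uphill of the key. Origin under its centre.
- jar: Bystander: small jar, 40 mm wide, 55 mm high, standing loose on the bench close to the chute on the side away from the key. Origin under its centre.
- tape: Bystander: roll of tape (ring) 90 mm wide, 25 mm high. Origin under its centre.
- hinge: Bystander: loose steel cabinet hinge about 100 x 56 x 13 mm. Origin at its underside.
- mug: Bystander: blue mug, 76 mm wide, 85 mm high. Origin under its centre.
- carton: Bystander: small cardboard carton 100 x 70 x 55 mm. Origin under its centre.
- screwdriver: Bystander: screwdriver with a yellow handle lying across the bench beyond the dispenser. Origin at its underside.
Mind the look-alikes: they are no part of the job. Of the things that look like the block, the smaller one is meant.

How it is judged (in metres and radians):
On the way, in this order (a step that is already met when the one before it is completed fails the run):
1. the red key is pressed down and the block has popped out past the stop tab (value of joint key above 0.008 m and x of block in the frame of chute above -0.024 m).
2. the block stands still on the chute against a finger while the key is held down (value of joint key above 0.008 m and x of block in the frame of chute between -0.018 and 0.06 m and contact force between the fingers and block above 0.05 N and linear speed of block below 0.02 m/s and z of block in the frame of chute below 0.008 m and angle between block's own z axis and vertical below 0.2 rad), for 0.4 s.
At the end, for the whole second after the job is handed in: The red key is held at least 8 mm down; the block has come at least 12 mm out, its front face is still at least 25 mm short of the chute's end, it lies flat on the chute floor (lifted under 8 mm, tipped under 0.2 rad), still (under 20 mm/s) and pressing against a finger with at least 0.05 N (all of step 2); the arm keeps its last pose, push and grip.
It fails at once if the block runs off the chute (its front face passes the chute's end) (x of block in the frame of chute above 0.085 m).
It fails at once if the block is lifted off the chute or tipped (z of block in the frame of chute above 0.015 m or angle between block's own z axis and vertical above 0.4 rad).
It fails at once if another thing on the bench is moved by more than 25 mm (distance of any of spare, jar, tape, hinge, mug, carton, screwdriver from where it was at the start of the episode above 0.025 m).
It also fails if it takes over 32 s, if anything falls off the work surface, if the arm or the gripper's body presses on something with over 40 N, if the wrist force passes 120 N, or if a joint passes its speed limit or range.

## Working session

There is one attempt and no reset: what is moved stays moved. The work goes in short steps, Python scripts to look and compute and a shell command to move; the robot and the scene stay as the last step left them, time stands still between calls to the robot, and variables do not carry over. Pictures are saved under pics/ and viewed, and the job is handed in when it is done.

```bash
mkdir -p pics; ls; python3 - <<'E'
from plant import r,viewer,order
import cv2
s=r.get_state()
print(s)
for n in ("top","side"):
    c=viewer.capture(n); cv2.imwrite(f"pics/{n}0.png",c["pixels"]); print(n,c["fx"],c["cx"],c["cy"],c["rvec"],c["tvec"])
E
```

```text
pics
{'time_s': 0.0, 'joints': array([-5.23654320e+01,  2.05905301e+01,  6.32705109e-01, -2.13622277e-02,
       -7.01372042e+01, -1.65068499e+01]), 'qd': array([-0.03664833,  0.01736504,  0.06964674, -0.0252713 , -0.02107795,
       -0.1491125 ]), 'joint_torque': array([ 2.14296539e-03, -5.82722032e+01,  2.93049413e+01,  6.99694008e+00,
        6.69937843e-03, -1.22665606e-04]), 'tcp_pos': array([ 0.24309313, -0.62915749,  0.2256209 ]), 'eef_rot': array([ 94.57611052,  89.90287141, 115.69655374]), 'contact_force': array([ 0.16584721,  0.12362485, -0.73168733]), 'moment': array([-0.00033725,  0.07381405, -0.00551429]), 'gripper_width': 0.08770158180547877}
top 613.4062268101987 329.5537763200068 230.9431980446265 [ 2.18833077 -2.12351889  0.14737373] [-0.01918754  0.53501197  1.84992976]
side 617.594925674534 320.43178772363115 239.33311367019112 [ 0.92955    -2.57640359  0.99551843] [0.39079809 0.3245853  1.29317731]
```

View pics/top0.png

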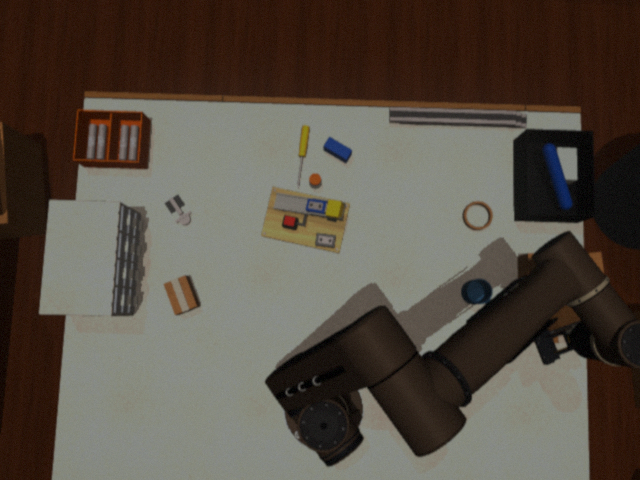

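View pics/side0.png

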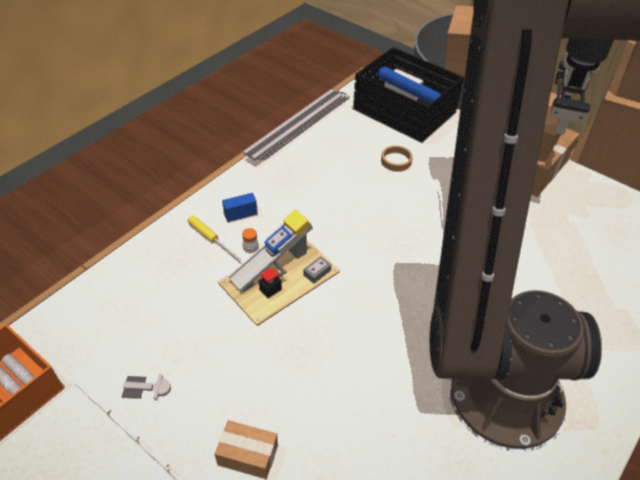

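The top view shows the dispenser at about (306,218). These could be taken for the block:
- the blue fitting on the chute (316,207)
- a larger blue block on the bench (337,149)
- a blue roll in the crate (558,175)
- the blue mug (477,291)
- the grey spare (325,240)

The one I want is on the chute. I'll crop in close and measure.

```bash
cat > h.py <<'E'
import numpy as np, cv2
from plant import r,viewer,order
from scipy.spatial.transform import Rotation as Ro
def tf(c):
    R=cv2.Rodrigues(np.array(c["rvec"],float))[0]; t=np.array(c["tvec"],float).ravel(); return R,t
def ray(c,u,v,z):
    R,t=tf(c); d=R.T@np.array([(u-c["cx"])/c["fx"],(v-c["cy"])/c["fy"],1]); o=-R.T@t
    return o+d*(z-o[2])/d[2]
def cloud(c):
    R,t=tf(c); v,u=np.mgrid[:480,:640]; D=c["depth"]
    p=np.stack([(u-c["cx"])/c["fx"]*D,(v-c["cy"])/c["fy"]*D,D],-1); return (p-t)@R
def tool():
    s=r.get_state(); return np.array(s["tcp_pos"]),Ro.from_euler('xyz',s["eef_rot"],degrees=True).as_matrix(),s
E
python3 - <<'E'
from h import *
for n,(a,b,w,h_) in {"top":(255,130,110,130),"side":(200,190,150,140)}.items():
    c=viewer.capture(n); im=c["pixels"]; P=cloud(c)
    cv2.imwrite(f"pics/{n}_crop.png",cv2.resize(im[b:b+h_,a:a+w],None,fx=4,fy=4,interpolation=cv2.INTER_CUBIC))
    hsv=cv2.cvtColor(im,cv2.COLOR_BGR2HSV); H,S,V=cv2.split(hsv)
    win=np.zeros((480,640),bool); win[b:b+h_,a:a+w]=1
    for nm,m,z in (("red",((H<6)|(H>174))&(S>150)&(V>60),.072),("blue",(H>105)&(H<130)&(S>130),.087),("yellow",(H>22)&(H<33)&(S>170)&(V>100),.1),("ply",(H>12)&(H<24)&(S>60)&(V>120),.01)):
        m=(m&win).astype(np.uint8)
        k,l,st,ce=cv2.connectedComponentsWithStats(m)
        for i in range(1,k):
            if st[i,4]>25:
                q=P[l==i]; print(n,nm,st[i],ce[i].round(1),"ray",ray(c,*ce[i],z).round(4),"depthmed",np.median(q,0).round(4),"zmax",np.percentile(q[:,2],90).round(4), cv2.minAreaRect(np.argwhere(l==i)[:,::-1].astype(np.float32)))
E
```

```text
top red [283 216  13  11  99] [289.1 220.7] ray [0.5578 0.1201 0.072 ] depthmed [0.5572 0.1203 0.0734] zmax 0.0791 ((289.0588684082031, 220.76473999023438), (10.6715669631958, 9.216353416442871), 14.03624439239502)
top blue [325 138  26  22 289] [337.5 148.6] ray [ 0.7819 -0.0197  0.087 ] depthmed [ 0.7898 -0.0188  0.0552] zmax 0.0613 ((337.39117431640625, 148.6865234375), (26.417234420776367, 11.301107406616211), 30.256441116333008)
top blue [307 201  19  12  50] [317.7 207.8] ray [0.5975 0.0346 0.087 ] depthmed [0.5903 0.0262 0.1012] zmax 0.1096 ((316.0, 206.5), (18.0, 11.0), 0.0)
top yellow [299 130   9  26 146] [303.1 142.2] ray [0.7949 0.085  0.1   ] depthmed [0.8163 0.0885 0.0251] zmax 0.0319 ((303.0799865722656, 142.4399871826172), (5.656854629516602, 25.73868751525879), 8.130102157592773)
top yellow [326 200  16  17 204] [333.3 208.2] ray [ 0.5954 -0.0121  0.1   ] depthmed [ 0.5908 -0.0113  0.1256] zmax 0.1329 ((333.4422912597656, 208.28848266601562), (13.139781951904297, 15.689291000366211), 11.309932708740234)
top ply [ 263  187   84   55 1156] [301.1 218.3] ray [0.5759 0.0
[... 1985 characters left out ...]
zmax 0.1205 ((296.0, 228.5), (15.0, 24.0), 90.0)
side ply [200 229  18  14  83] [208.4 236.2] ray [0.7933 0.0963 0.01  ] depthmed [0.7854 0.1004 0.015 ] zmax 0.0209 ((207.70822143554688, 236.0338134765625), (18.910634994506836, 8.828939437866211), 17.35402488708496)
side ply [ 218  241  121   84 2489] [279.  283.3] ray [0.5558 0.0937 0.01  ] depthmed [0.5545 0.0875 0.0083] zmax 0.0118 ((278.46728515625, 276.2158203125), (58.1629638671875, 107.59159088134766), 56.86438751220703)
side ply [270 265  11   8  30] [275.7 268.5] ray [0.5924 0.0652 0.01  ] depthmed [0.5909 0.0642 0.0085] zmax 0.0157 ((275.4053955078125, 268.43243408203125), (11.624763488769531, 2.789943218231201), 35.53767776489258)
```

```bash
python3 -c "
import cv2,numpy as np
a=cv2.imread('pics/top_crop.png');b=cv2.imread('pics/side_crop.png');print(a.shape,b.shape)"
```

```text
(520, 440, 3) (560, 600, 3)
```

View pics/top_crop.png

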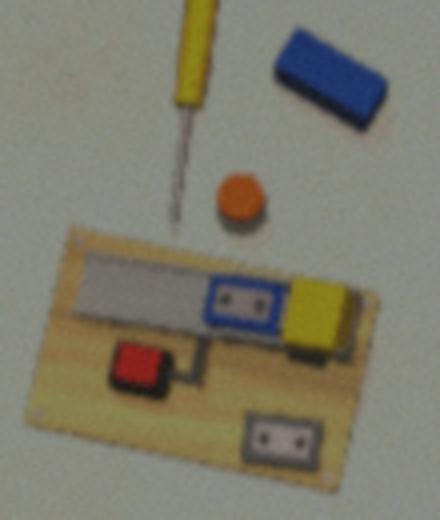

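View pics/side_crop.png

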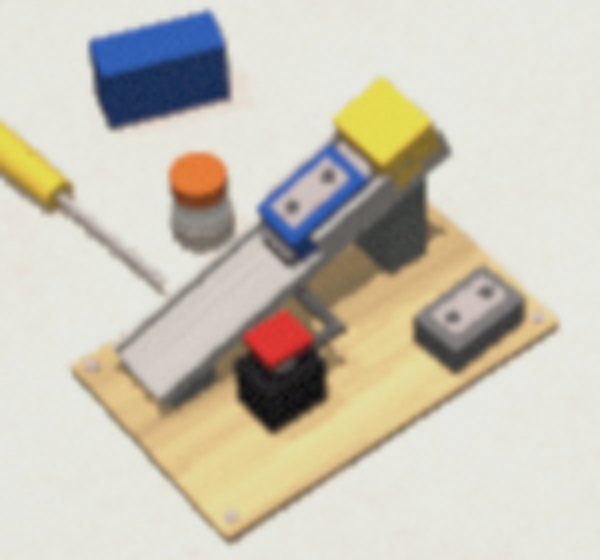

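The crops confirm the choice. The block is the smaller blue fitting on the chute, in front of the yellow housing, at about (316,206) top and (278,240) side. The bigger one lies on the bench. The key is at (289,221), the jar at (315,180). Next I'll fit the dispenser frame from the plate corners.

```bash
cat >> h.py <<'E'
def fit(src,dst):
    a=src-src.mean(0); b=dst-dst.mean(0)
    yaw=np.arctan2((a[:,0]*b[:,1]-a[:,1]*b[:,0]).sum(),(a*b).sum())
    R=np.array([[np.cos(yaw),-np.sin(yaw)],[np.sin(yaw),np.cos(yaw)]]); t=dst.mean(0)-R@src.mean(0)
    return yaw,R,t,dst-(src@R.T+t)
E
python3 - <<'E'
from h import *
src=np.array([[.13,-.045],[-.12,-.045],[-.12,.115],[.13,.115]])
c=viewer.capture("top")
px=[(255+75/4,130+228/4),(255+378/4,130+295/4),(255+335/4,130+490/4),(255+28/4,130+425/4)]
d=np.array([ray(c,*p,.01)[:2] for p in px])
y,R,t,res=fit(src,d); print("top",np.degrees(y),t,res.round(4).tolist(),"key",R@[.048,.058]+t)
c=viewer.capture("side")
px=[(200+72/4,190+370/4),(200+558/4,190+325/4),(200+232/4,190+540/4)]
d=np.array([ray(c,*p,.01)[:2] for p in px])
y2,R2,t2,res=fit(src[[0,2,3]],d); print("side",np.degrees(y2),t2,res.round(4).tolist(),"key",R2@[.048,.058]+t2)
p,T,s=tool(); print(p,T.round(3))
E
```

```text
top 79.35149559219155 [0.60516234 0.06001809] [[-0.0009, -0.0033], [-0.0007, 0.0031], [0.0022, 0.003], [-0.0005, -0.0028]] key [0.55703075 0.11790893]
side 79.55761661295871 [0.60218972 0.06596689] [[-0.0017, -0.0008], [0.0013, 0.0034], [0.0004, -0.0026]] key [0.55385017 0.1236842 ]
[ 0.24327483 -0.62950004  0.22625495] [[-0.    -0.36   0.933]
 [ 0.     0.933  0.36 ]
 [-1.     0.    -0.   ]]
```

```bash
python3 -m creep '[{"ty":0.03,"tz":0.03,"ax":-8},{"ty":0.06,"tz":0.06,"ax":-16},{"ty":0.09,"tz":0.09,"ax":-24},{"ty":0.12,"tz":0.12,"ax":-32},{"ty":0.15,"tz":0.15,"ax":-40}]'; python3 - <<'E'
from h import *
p,T,s=tool()
print(p,s["joints"].round(1),T.round(3).tolist()); d=np.array([.585,.116,.22])-p; print(T.T@d)
print(viewer.capture("wrist")["T_tool_cam"].round(3))
E
```

```text
[ 0.24327483 -0.62950004  0.22625495] [-52.4  20.6   0.7  -0.  -70.1 -16.5] [[-0.0, -0.36, 0.933], [0.0, 0.933, 0.36], [-1.0, 0.0, -0.0]]
[0.00649342 0.57218045 0.58749714]
[[ 0.001 -0.311  0.95  -0.158]
 [ 1.     0.001 -0.    -0.001]
 [-0.001  0.95   0.311 -0.084]
 [ 0.     0.     0.     1.   ]]invalid input
```

```bash
python3 -m creep '[{"ax":-8,"ay":0,"az":0,"tx":0,"ty":0.03,"tz":0.03,"fingers":0.08}]'
```

```text
time_s: 0.45
tcp_pos: [0.2592, -0.5928, 0.2252]
eef_rot: [135.2, 89.9, 164.2]
contact_force: [1.5, 0.3, 0.1]
gripper_width: 0.0836
```

```bash
python3 -m creep '[{"ax":-8,"ay":0,"az":0,"tx":0,"ty":0.03,"tz":0.035,"fingers":0.04},{"ax":-16,"ay":0,"az":0,"tx":0,"ty":0.06,"tz":0.07,"fingers":0.04},{"ax":-24,"ay":0,"az":0,"tx":0,"ty":0.09,"tz":0.1,"fingers":0.04},{"ax":-32,"ay":0,"az":0,"tx":0,"ty":0.12,"tz":0.13,"fingers":0.04},{"ax":-40,"ay":0,"az":0,"tx":0,"ty":0.15,"tz":0.16,"fingers":0.04}]'; python3 - <<'E'
from h import *
p,T,s=tool()
print(p,s["joints"].round(1),T.round(3).tolist()); d=np.array([.585,.116,.22])-p; print(T.T@d, np.degrees(np.arctan2(T[1,2],T[0,2])))
E
```

```text
time_s: 0.95
tcp_pos: [0.3274, -0.3803, 0.2267]
eef_rot: [-95.8, 90.0, -26.3]
contact_force: [1.7, 0.0, 0.4]
gripper_width: 0.0456
[ 0.32737726 -0.38030686  0.22668554] [-26.8   4.1 -20.7  -0.  -65.2   6.3] [[0.0, -0.936, 0.351], [-0.0, 0.351, 0.936], [-1.0, -0.0, -0.0]]
[ 0.00669059 -0.06704445  0.55515309] 69.45354073000263
```

```bash
python3 -m creep '[{"ax":-2,"ay":0,"az":0,"tx":0,"ty":-0.006,"tz":0.045,"fingers":0.04},{"ax":-4,"ay":0,"az":0,"tx":0,"ty":-0.012,"tz":0.09,"fingers":0.04},{"ax":-6,"ay":0,"az":0,"tx":0,"ty":-0.018,"tz":0.135,"fingers":0.04},{"ax":-8,"ay":0,"az":0,"tx":0,"ty":-0.024,"tz":0.18,"fingers":0.04},{"ax":-10,"ay":0,"az":0,"tx":0,"ty":-0.03,"tz":0.225,"fingers":0.04}]'; python3 - <<'E'
from h import *
p,T,s=tool()
print(p,s["joints"].round(1)); d=np.array([.585,.116,.22])-p; print(T.T@d, np.degrees(np.arctan2(T[1,2],T[0,2])))
E
```

```text
time_s: 1.45
tcp_pos: [0.436, -0.1806, 0.2271]
eef_rot: [-81.0, 89.9, -1.8]
contact_force: [1.3, -2.0, 0.6]
gripper_width: 0.0399
[ 0.43598835 -0.18055549  0.22705559] [  1.5   1.  -23.9   0.  -65.  -12.3]
[ 0.00722606 -0.09092727  0.31918557] 79.22380422551383
```

```bash
python3 -m creep '[{"ax":0,"ay":0,"az":0,"tx":0,"ty":-0.013,"tz":0.045,"fingers":0.04},{"ax":0,"ay":0,"az":0,"tx":0,"ty":-0.026,"tz":0.09,"fingers":0.04},{"ax":0,"ay":0,"az":0,"tx":0,"ty":-0.039,"tz":0.135,"fingers":0.04},{"ax":0,"ay":0,"az":0,"tx":0,"ty":-0.052,"tz":0.18,"fingers":0.04},{"ax":0,"ay":0,"az":0,"tx":0,"ty":-0.065,"tz":0.22,"fingers":0.04}]'; python3 - <<'E'
from h import *
p,T,s=tool()
print(p,s["joints"].round(1)); d=np.array([.585,.116,.22])-p; print(T.T@d, np.degrees(np.arctan2(T[1,2],T[0,2])))
E
```

```text
time_s: 1.95
tcp_pos: [0.5414, 0.0237, 0.2269]
eef_rot: [-57.6, 90.0, 21.6]
contact_force: [0.6, -1.1, -0.4]
gripper_width: 0.0399
[0.54138039 0.0237105  0.22691012] [ 23.2   8.  -16.2   0.  -65.8 -34.1]
[ 0.00697195 -0.02550956  0.09883535] 79.17726573272309
```

```bash
python3 -m creep '[{"ax":0,"ay":0,"az":0,"tx":0,"ty":-0.013,"tz":0.045,"fingers":0.04},{"ax":0,"ay":0,"az":0,"tx":0,"ty":-0.022,"tz":0.085,"fingers":0.04},{"ax":0,"ay":0,"az":0,"tx":0,"ty":-0.025,"tz":0.098,"fingers":0.04},{"ax":0,"ay":0,"az":0,"tx":0,"ty":-0.025,"tz":0.098,"fingers":0.04},{"ax":0,"ay":0,"az":0,"tx":0,"ty":-0.025,"tz":0.098,"fingers":0.04}]'; python3 - <<'E'
from h import *
p,T,s=tool()
print(p,s["joints"].round(1),s["contact_force"]); d=np.array([.585,.116,.22])-p; print(T.T@d, np.degrees(np.arctan2(T[1,2],T[0,2])))
c=viewer.capture("wrist"); cv2.imwrite("pics/w1.png",c["pixels"]); np.savez("w1.npz",p=p,T=T,**{k:c[k] for k in c})
E
```

```text
time_s: 2.45
tcp_pos: [0.5833, 0.1126, 0.2263]
eef_rot: [124.7, 90.0, -156.1]
contact_force: [0.7, -1.1, 0.7]
gripper_width: 0.0399
[0.58331257 0.11261886 0.22632928] [ 29.8  13.   -9.9  -0.  -67.1 -40.6] [ 0.65366489 -1.12499498  0.68687519]
[ 0.00632709 -0.00102451  0.0036411 ] 79.14683683967064
```

View pics/w1.png

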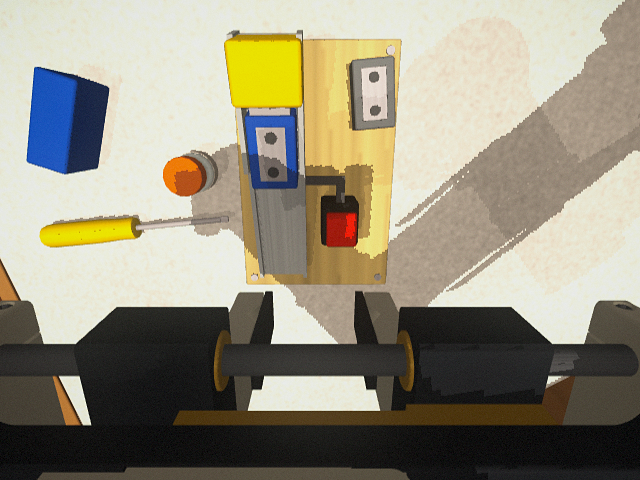

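```bash
python3 - <<'E'
from h import *
w=np.load("w1.npz"); M=w["T_tool_cam"]; p,T=w["p"],w["T"]
Rc=T@M[:3,:3]; o=T@M[:3,3]+p
def rw(u,v,z):
    d=Rc@np.array([(u-w["cx"])/w["fx"],(v-w["cy"])/w["fy"],1]); return o+d*(z-o[2])/d[2]
im=w["pixels"]; D=w["depth"]
v,u=np.mgrid[:480,:640]; P=np.stack([(u-w["cx"])/w["fx"]*D,(v-w["cy"])/w["fy"]*D,D],-1)@Rc.T+o
H,S,V=cv2.split(cv2.cvtColor(im,cv2.COLOR_BGR2HSV))
src=np.array([[-.12,.115],[.13,.115],[.13,-.045]])
g=cv2.cvtColor(im,cv2.COLOR_BGR2GRAY)
d=np.array([rw(*q,.01)[:2] for q in [(402,40),(387,284),(246,284)]])
yaw,R,t,res=fit(src,d); print("wrist",np.degrees(yaw),t,res.round(4).tolist(),"key",R@[.048,.058]+t)
m=(((H<6)|(H>174))&(S>150)&(V>60)); m[:,:300]=0;m[:,370:]=0; m[:190]=0;m[260:]=0
q=P[m]; zt=q[:,2]; print("red z pct",np.percentile(zt,[5,50,90,97]))
top=m&(np.abs(P[...,2]-np.percentile(zt,80))<.004)
ys,xs=np.nonzero(top); print("px box",xs.min(),xs.max(),ys.min(),ys.max()); 
rc=cv2.minAreaRect(P[top][:,:2].astype(np.float32)*1000); print("red rect",rc, "ray centre",rw((xs.min()+xs.max())/2,(ys.min()+ys.max())/2,.072))
# blue block top, front-top edge
m=(H>105)&(H<130)&(S>130)&(u>240)&(u<305)&(v>105)&(v<195)
q=P[m]; L=(q[:,:2]-t)@R; print("blue disp frame x",np.percentile(L[:,0],[1,50,99]),"y",np.percentile(L[:,1],[1,50,99]),"z",np.percentile(q[:,2],[1,50,99]))
# fingers in tool frame
for (a,b,cc,dd) in ((228,275,290,410),(352,400,290,410)):
    q=(P[cc:dd,a:b].reshape(-1,3)-p)@T; q=q[(q[:,0]>-.06)&(q[:,0]<.01)]; print("finger tool x,y,z",len(q),np.percentile(q,[2,50,98],axis=0).round(4).tolist() if len(q) else 0)
# target errors: tool coords of mid point (0.048,0.029)
for nm,k in (("wristfit",R@[.048,.058]+t),):
    pt=np.r_[R@[.048,.029]+t,.2]; print(nm,(T.T@(pt-p)))
kc=(np.array(rc[0])/1000-t)@R; print("red centre in disp",kc)
cv2.imwrite("pics/w1c.png",cv2.resize(im[20:420,200:450],None,fx=1.5,fy=1.5))
E
```

```text
wrist 79.24410353078723 [0.60709496 0.06164136] [[0.0009, 0.0015], [-0.0012, -0.0005], [0.0004, -0.001]] key [0.55907196 0.11962232]
red z pct [0.07001111 0.07178475 0.07275505 0.07323887]
px box 326 356 213 245
red rect ((559.80712890625, 118.82962799072266), (30.688913345336914, 27.713912963867188), 80.07212829589844) ray centre [0.55990422 0.11816964 0.072     ]
blue disp frame x [-0.05216179 -0.02794996  0.00617913] y [-0.01916954  0.00161523  0.01814463] z [0.08361764 0.09778196 0.10554009]
finger tool x,y,z 2540 [[-0.0581, -0.0358, -0.0122], [-0.0287, -0.0249, -0.0105], [-0.0033, -0.0209, 0.0084]]
finger tool x,y,z 2540 [[-0.0581, 0.019, -0.0123], [-0.0288, 0.023, -0.0106], [-0.0031, 0.0339, 0.0084]]
wristfit [ 0.02632586 -0.0038905   0.00237436]
red centre in disp [0.04735844 0.05712981]
```

View pics/w1c.png

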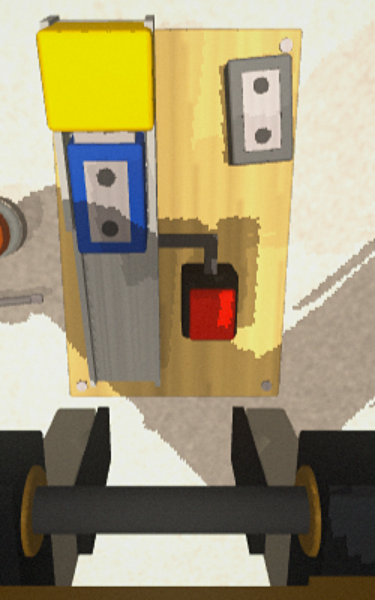

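The wrist view puts the key at (341,229), the block front at about (272,188), and the fingers at columns 233–272 and 355–397. The plate fit residual is at most 1.5 mm. The key top measures 72 mm high and 31 x 28 mm, matching the description. I'll descend to just above the key.

```bash
python3 -m creep '[{"ax":0,"ay":0,"az":0,"tx":0.03,"ty":-0.0043,"tz":0.0045,"fingers":0.044},{"ax":0,"ay":0,"az":0,"tx":0.07,"ty":-0.0043,"tz":0.0045,"fingers":0.044},{"ax":0,"ay":0,"az":0,"tx":0.11,"ty":-0.0043,"tz":0.0045,"fingers":0.044},{"ax":0,"ay":0,"az":0,"tx":0.142,"ty":-0.0043,"tz":0.0045,"fingers":0.044},{"ax":0,"ay":0,"az":0,"tx":0.142,"ty":-0.0043,"tz":0.0045,"fingers":0.044}]'; python3 -m creep '[{"ax":0,"ay":0,"az":0,"tx":0,"ty":0,"tz":0,"fingers":0.044},{"ax":0,"ay":0,"az":0,"tx":0,"ty":0,"tz":0,"fingers":0.044}]'; python3 - <<'E'
from h import *
p,T,s=tool()
R=cv2.Rodrigues(np.array([0,0,np.radians(79.24)]))[0]
print("tcp in disp",R.T@(p-[.6071,.0616,0]),s["gripper_width"],s["contact_force"],"tilt",T[:,0])
c=viewer.capture("wrist"); cv2.imwrite("pics/w2.png",c["pixels"])
c=viewer.capture("side"); cv2.imwrite("pics/s2.png",cv2.resize(c["pixels"][150:330,180:380],None,fx=3,fy=3))
E
```

```text
time_s: 3.0
tcp_pos: [0.5856, 0.114, 0.0807]
eef_rot: [123.3, 89.6, -157.7]
contact_force: [-0.4, -0.9, 0.2]
gripper_width: 0.0441
time_s: 3.2
tcp_pos: [0.5902, 0.1166, 0.087]
eef_rot: [-59.1, 89.8, 20.0]
contact_force: [0.3, 0.1, 0.6]
gripper_width: 0.0438
tcp in disp [0.0509155  0.02689021 0.08700027] 0.04380914990646047 [0.25568282 0.09713819 0.58952804] tilt [ 0.00320521  0.00116874 -0.99999418]
```

View pics/w2.png

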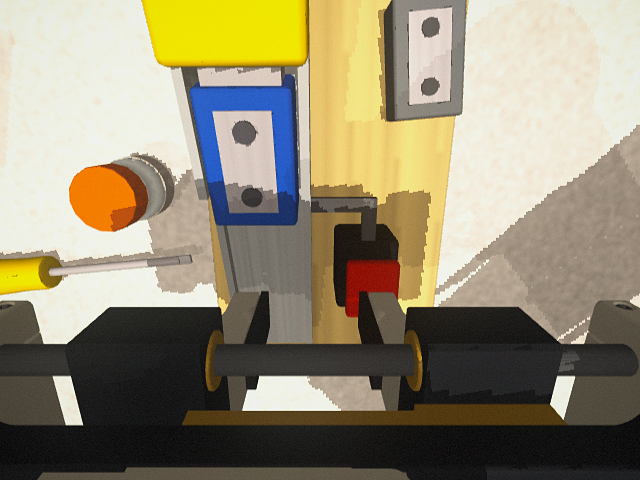

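View pics/s2.png

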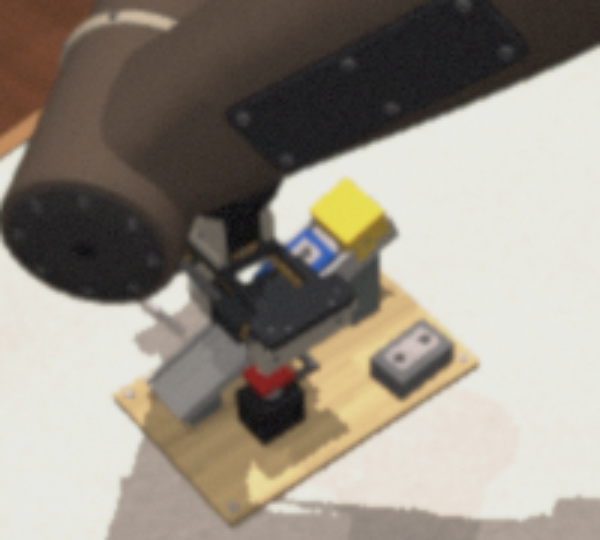

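The right finger (358–402) stands over the red key (346–400). The left finger stands over the chute, and the block is still waiting. I'll settle and then press.

```bash
python3 -m creep '[{"ax":0,"ay":0,"az":0,"tx":0.004,"ty":0.0015,"tz":0,"fingers":0.044},{"ax":0,"ay":0,"az":0,"tx":0.006,"ty":0.0015,"tz":0,"fingers":0.044},{"ax":0,"ay":0,"az":0,"tx":0.006,"ty":0.0015,"tz":0,"fingers":0.044},{"ax":0,"ay":0,"az":0,"tx":0.006,"ty":0.0015,"tz":0,"fingers":0.044},{"ax":0,"ay":0,"az":0,"tx":0.006,"ty":0.0015,"tz":0,"fingers":0.044}]'; python3 - <<'E'
from h import *
for i in range(1):
    p,T,s=tool()
    R=cv2.Rodrigues(np.array([0,0,np.radians(79.24)]))[0]
    print("tcp in disp",R.T@(p-[.6071,.0616,0]),s["contact_force"])
E
```

```text
time_s: 3.8
tcp_pos: [0.5874, 0.1169, 0.0786]
eef_rot: [169.7, 90.0, -111.1]
contact_force: [0.5, 0.7, 0.8]
gripper_width: 0.0442
tcp in disp [0.05067442 0.02968854 0.07855336] [0.52424615 0.6673006  0.75272972]
```

```bash
python3 -m creep '[{"ax":0,"ay":0,"az":0,"tx":0.005,"ty":0,"tz":0,"fingers":0.044},{"ax":0,"ay":0,"az":0,"tx":0.01,"ty":0,"tz":0,"fingers":0.044},{"ax":0,"ay":0,"az":0,"tx":0.014,"ty":0,"tz":0,"fingers":0.044},{"ax":0,"ay":0,"az":0,"tx":0.0175,"ty":0,"tz":0,"fingers":0.044},{"ax":0,"ay":0,"az":0,"tx":0.0185,"ty":0,"tz":0,"fingers":0.044}]'; python3 - <<'E'
from h import *
p,T,s=tool()
c=viewer.capture("wrist"); cv2.imwrite("pics/w3.png",c["pixels"])
print(r.get_state()["tcp_pos"],r.get_state()["contact_force"])
E
```

```text
time_s: 4.3
tcp_pos: [0.5877, 0.1171, 0.0601]
eef_rot: [-67.5, 90.0, 11.7]
contact_force: [-2.1, 1.5, 9.2]
gripper_width: 0.044
[0.58769402 0.11706497 0.06023415] [0.28721464 0.57546373 4.20291157]
```

View pics/w3.png

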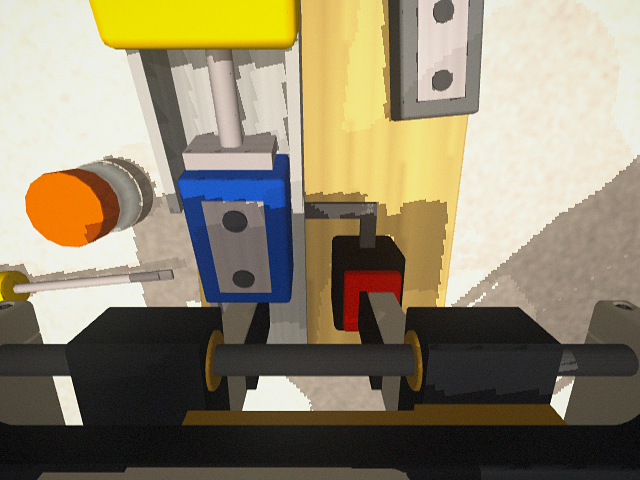

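The block has popped out and stands against the left finger at about (240,300), with the ejector out. The key is down. I'll add a little push and hold through the 0.4 s step.

```bash
H='';  python3 -m creep '[{"ax":0,"ay":0,"az":0,"tx":0.0005,"ty":0,"tz":0,"fingers":0.044},{"ax":0,"ay":0,"az":0,"tx":0.0005,"ty":0,"tz":0,"fingers":0.044},{"ax":0,"ay":0,"az":0,"tx":0.0005,"ty":0,"tz":0,"fingers":0.044},{"ax":0,"ay":0,"az":0,"tx":0.0005,"ty":0,"tz":0,"fingers":0.044},{"ax":0,"ay":0,"az":0,"tx":0.0005,"ty":0,"tz":0,"fingers":0.044}]';  python3 -m creep '[{"ax":0,"ay":0,"az":0,"tx":0,"ty":0,"tz":0,"fingers":0.044},{"ax":0,"ay":0,"az":0,"tx":0,"ty":0,"tz":0,"fingers":0.044},{"ax":0,"ay":0,"az":0,"tx":0,"ty":0,"tz":0,"fingers":0.044},{"ax":0,"ay":0,"az":0,"tx":0,"ty":0,"tz":0,"fingers":0.044},{"ax":0,"ay":0,"az":0,"tx":0,"ty":0,"tz":0,"fingers":0.044}]'; python3 - <<'E'
from h import *
t=np.array([.6071,.0616]);a=np.radians(79.24);R=np.array([[np.cos(a),-np.sin(a)],[np.sin(a),np.cos(a)]])
for i in range(3):
    p,T,s=tool(); w=viewer.capture("wrist")
    M=w["T_tool_cam"]; Rc=T@M[:3,:3]; o=T@M[:3,3]+p; D=w["depth"]; v,u=np.mgrid[:480,:640]
    P=np.stack([(u-w["cx"])/w["fx"]*D,(v-w["cy"])/w["fy"]*D,D],-1)@Rc.T+o
    Hh,S,V=cv2.split(cv2.cvtColor(w["pixels"],cv2.COLOR_BGR2HSV))
    m=(Hh>105)&(Hh<130)&(S>130)&(u>150)&(u<305)&(v>130)&(v<330)
    q=P[m]; L=(q[:,:2]-t)@R
    A=np.c_[L[:,0],np.ones(len(L))]; k=q[:,2]>.07; sl=np.linalg.lstsq(A[k],q[k,2],rcond=None)[0]
    mr=((Hh<6)|(Hh>174))&(S>150)&(V>60)&(u>330)&(u<405)&(v>250)&(v<340)
    print(s["time_s"],p.round(4),s["contact_force"].round(2),"front x",np.percentile(L[:,0],[1,98]).round(4),"slope deg",np.degrees(np.arctan(sl[0])).round(1),"key z",np.percentile(P[mr][:,2],[50,80]).round(4))
cv2.imwrite("pics/w4.png",w["pixels"])
E
```

```text
time_s: 4.85
tcp_pos: [0.5877, 0.1171, 0.0602]
eef_rot: [-61.5, 90.0, 17.6]
contact_force: [-1.0, 0.2, 7.5]
gripper_width: 0.0441
time_s: 5.35
tcp_pos: [0.5877, 0.1171, 0.0602]
eef_rot: [-60.4, 89.9, 18.8]
contact_force: [-1.7, 1.3, 7.0]
gripper_width: 0.0442
5.35 [0.5877 0.1171 0.0602] [-1.72  1.33  6.97] front x [-0.0237  0.0366] slope deg -17.0 key z [0.0595 0.0602]
5.4 [0.5877 0.1171 0.0602] [-0.67  1.42  6.46] front x [-0.0238  0.0365] slope deg -17.0 key z [0.0596 0.0601]
5.45 [0.5877 0.1171 0.0602] [-1.04  1.15  6.75] front x [-0.024   0.0365] slope deg -17.6 key z [0.0595 0.0601]
```

View pics/w4.png

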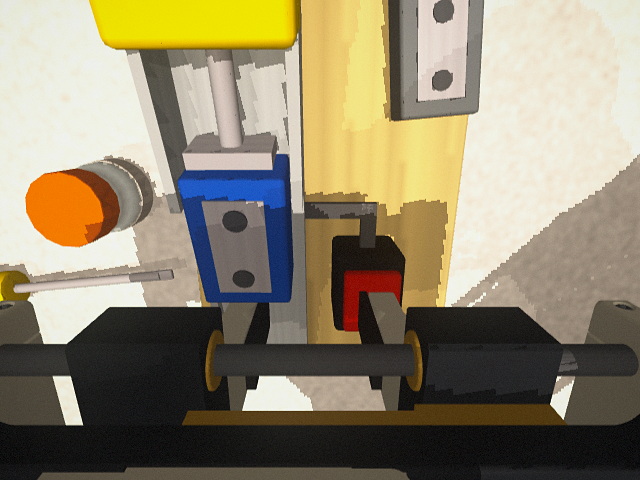

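The block stands still with its upper front edge at dispenser x ≈ 36.5 mm, flush with the finger's uphill side and about 30 mm out. It lies at the chute's slope. The key top is at 60 mm, fully down, with about 7 N on it. Handing in.

```bash
python3 -c "
from plant import order
print(order.close_job())"
```

```text
the job is handed in; nothing more can be done
None
```

I pressed the red key fully down with one finger. The blue block popped out and was caught against the other finger on the chute. I handed the job in at about 5.5 s with both still held; no verdict was reported.

**Last checks:**
- **Key:** its top was 60 mm above the table, so about 12 mm down, with about 7 N upward on the tool.
- **Block:** it was about 30 mm out and still across three readings over 0.1 s. It measured 17–17.6° against the chute's 18°, so it was lying flat.
- **Bystanders:** the jar, spare and screwdriver tip looked unmoved in the last wrist view. I did not measure them, and I took no closing picture of the tape, hinge, mug or carton.
- **Block-to-finger force:** I did not measure it separately. I judged contact from the picture and from the block standing still on the slope.

**What failed or disagreed:**
- My first move was refused as "invalid input". It went through once every row carried all seven values.
- The top and side views disagreed by about 6 mm on where the dispenser was. I used the closer wrist view, where the plate corners fit to within 1.5 mm and the key size and height matched the description.

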